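# Fit a fresh odour filter to the compost caddy

### The arm

A 6-joint arm with a two-finger parallel gripper is mounted at the origin on a cart in front of the work surface, level with it; the furniture and walls round the work are solid. World frame = base frame: x ahead of the robot, y to its left, z up, the work surface at z = 0. Lengths are in m, angles in rad, forces in N, time in s.
With the tool pointing down it reaches from about 0.25 to 0.775 m from the base axis. Payload 4 kg.
Tool frame: the origin (TCP) lies midway between the tips of the shut fingers; the grasp point (between the pads) lies 19 mm behind it; z points along the fingers, y is the direction in which the jaws open and shut (so a half turn about z gives the same grasp; the last joint's range is limited). The gripper opens to 94 mm and grips with 3 to 60 N. Pads are 16 mm wide; open, the fingers measure 119 mm over their backs; the gripper's body (75 mm by 177 mm) begins 78 mm behind the grasp point.
Start: joints at [-1.228, 0.087, 1.371, -0, 1.684, -0.103], TCP at [0.237, -0.496, 0.206] pointing down, gripper open.
Joint ranges: [-3.1, 3.1], [-0.76, 2.03], [0.27, 2.55], [-1.08, 4.22], [0.17, 2.65], [-2.57, 2.57]. Speed limits (rad/s): [2.79, 2.79, 3.14, 3.14, 3.14, 3.14].

### API

Orientations are given as [roll, pitch, yaw] about the fixed x, y, z axes, in that order (R = Rz(yaw) Ry(pitch) Rx(roll)).
In Python, from bench import robot, cams gives the robot as it stands.
- The arm moves only by the tool step_arm, never from a script. Its argument "plan" is a list that holds one entry, the list of rows, each a list of 5 numbers: the shift along the world's x, y, z in mm, then the turn about the world's z in rad, then the opening in per cent of the stroke, from 0 (shut) to 100 (fully open). In form: [[[tx, ty, tz, turn, fingers], ...]]. A call has 1 to 8 rows; each row is the pose to reach, as a shift and turn from the pose commanded when the call began; what a row does not reach only later rows make up. A row lasts 1/12 s, in which the tool goes at most 41.7 mm and 7.16 degrees, less where a joint would pass 70% of its speed; a pose out of reach is approached as far as the arm can. A call with a gripper value outside its range is refused whole. The fingers move at their own pace and stop on an object; the grip force is fixed at half the most. Time passes only in rows, so rows that repeat a pose let the fingers close. It gives the time, the measured TCP pose, the force and the opening at its end, in the units of the state.
- robot.get_obs(): the state, without advancing time (a new reading comes with each control period).
- cams.snapshot(name): name is "scene" or "top" or "wrist"; returns a dict with "frame" (400x640x3 uint8, red, green, blue), "camera_matrix" (3x3 intrinsics, pixels), "origin" and "attitude" of the camera in the world; the wrist camera has in their place "T_tool_cam" (4x4, takes a point from camera to tool coordinates, whose origin is the TCP and whose axes are the flange's). Camera axes: x right, y down, z forward; pixel columns grow to the right and rows downward; lengths in m; the calibration is good to about 2 mm. A picture is of the moment at which its call begins: read the wrist's pose just before it. There is no depth.
- robot.close_job(): hands the job in, once; it reports no verdict.
The state is a dict: "time": time; "joint_positions": joint angles; "qvel": joint speeds; "joint_torque": joint torques, N m; "tool_pos": TCP position; "ee_rot": TCP orientation; "wrist_force": force on the tool from outside, world axes, zero at the start; "wrist_torque": the same for the moment, N m; "width": finger opening in m.
Only numpy, scipy, OpenCV 4.12 (cv2) and the standard library are available. Lean on these libraries where they do the work, as an engineer would, in place of code of your own. Each camera call takes 0.05 s, during which the arm holds its last target. There are 200 camera calls.

### The job

Pull the lowest filter cassette forward out of the black wire refill rack and lay it flat on the worktop, leaving the other two in the rack. Then pick it up again and slide it, closed end (green band) first, along the rails on the compost caddy's lid until it is fully home and the orange catch has clicked up behind its closed end. Do not knock over or push away the things standing around.

Things in the scene. Friction and masses are not known exactly. Their poses are not given: they have to be found in the camera images.
- cassette_low_center (a point): the lowest of three equal filter cassettes stacked in the rack, the one to use: light grey, 110 mm long (its x), 110 g, slippery (friction 0.35). Point: its centre, 18 mm above its underside. Body 52 mm wide (y), 22 high; at the foot of each side a 7 mm thick flange, 64 mm over both, except on the first 24 mm at the open (-x) end. Channel below 26 wide, 16 deep, closed for 25 mm at +x
- cassette_low_rib (a point): middle of the green grip rib on top of this cassette (along x, 44 long, 15 wide, 14 high), 29 mm above the underside, over the centre. In the rack it is covered by the next cassette; there hold the cassette by the sides of its first 20 mm, with the gripper tilted 20 to 45 degrees off vertical, its body towards the robot. In the lid's rails the sides are covered, the rib is free
- cassette_low_closed_end (a point): middle of the closed end face (+x end, green band on top) of this cassette: 55 mm along its x from the centre, 11 mm above its underside. In the rack this end is the inner one and the open end looks out
- cassette_mid_center (a point): the same centre point of the second cassette, identical, 22 mm higher and 20 mm further back than the lowest. It stays in the rack and slides down into the lowest place once that is empty
- cassette_top_center (a point): the same centre point of the uppermost cassette, again 22 mm higher and 20 mm further back; it stays in the rack
- rack_mouth (a point): on the sheet floor (42 mm wide in front, 8 mm above the worktop) of the fixed black wire rack, at the lowest cassette's front end; x points into the rack, z up. The cassette comes out level along -x, clear of the rack after 115 mm, the worktop before it is free. Wires: sides at y = +-36 mm from 33 mm behind the mouth, lean back, end 117 mm above the worktop
- rack_seat (a point): on the rack floor 55 mm behind rack_mouth, under the centre of the lowest cassette's place. Two sloping front prongs at y = +-16 mm hold back the upper cassettes; their feet end 25 mm above the floor, right over the lowest cassette's front edge, and its rib passes between them
- rail_end (a point): on the lid of the fixed compost caddy (cream box 172 x 162 mm, dark lid with grey rails, its top 150 mm above the worktop is the rail floor): foot of the end stop's face, in the middle; x is the sliding direction towards the stop, z up. Fully home the closed end touches the stop and the cassette's centre is 55 mm before it
- rail_start (a point): on the rail floor 75 mm before rail_end, where the rails begin: 66.4 mm wide inside, lips over the flanges 8.5 to 11.5 mm above the floor, 55 mm apart. The lips' upturned ends reach 13 mm further out; before them an open floor, 35 mm long, between 11 mm high guides that flare to 86 mm: set a cassette's leading end there from above, then slide it along +x. The catch resists with up to about 12 N
- catch (a joint): rounded orange spring catch in the lid floor, in the middle 35 mm before the stop: 0 = up (3.5 mm proud), grows as it is pressed down (m, at most 0.006). The passing closed end presses it down and it springs up behind it, in the channel, when the cassette is home
- garlic: garlic bulb, 56 mm, bystander; origin under its middle
- prep_bowl: white prep bowl, 140 mm wide, 60 mm high, bystander; origin under its middle
- timer: red and white kitchen timer, 63 mm wide, 52 mm high, bystander; origin under its middle
Not all that is in view belongs to the job. Leave any red look-alike of the part that bears cassette_low_center alone.

How it is judged:
By the outcome, as a careful person would: the job done as asked, in the order asked, and still so for the second after the job is handed in, with the robot touching nothing.
It also fails if it takes over 64 s, if anything falls off the work surface, if the arm or the gripper's body presses on something with over 40 N, if the wrist force passes 120 N, or if a joint passes its speed limit or range.

## Working session

There is one attempt and no reset: what is moved stays moved. The work goes in short steps, Python scripts to look and compute and a tool call to move; the robot and the scene stay as the last step left them, time stands still between calls to the robot, and variables do not carry over. Pictures are saved under pics/ and viewed, about 8 in all and at most 12, crops included, and the job is handed in when it is done.

Besides the shell and the picture viewer there is one more tool, called after "Request:" in YAML: its name, and indented under it one key for each argument. step_arm: Moves the arm, as the interface text tells. Its arguments: {"type":"object","properties":{"plan":{"type":"array"}},"required":["plan"]}

```bash
mkdir -p pics; ls
cat > h.py <<'E'
import numpy as np, cv2, pickle
from bench import robot, cams
from scipy.spatial.transform import Rotation as R
def snap(n,f):
    o=robot.get_obs(); s=cams.snapshot(n); cv2.imwrite(f'pics/{f}.png',s['frame'][:,:,::-1]); s['obs']=o
    pickle.dump(s,open(f'pics/{f}.pkl','wb')); return s
def load(f): return pickle.load(open(f'pics/{f}.pkl','rb'))
def campose(s):
    if 'T_tool_cam' in s:
        o=s['obs']; T=np.eye(4); r=np.array(o['ee_rot']); T[:3,:3]=r if r.shape==(3,3) else (R.from_euler('xyz',r).as_matrix() if r.size==3 else R.from_quat(r).as_matrix()); T[:3,3]=o['tool_pos']
        T=T@np.array(s['T_tool_cam']); return T[:3,:3],T[:3,3]
    a=np.array(s['attitude']); 
    return (a if a.shape==(3,3) else R.from_euler('xyz',a).as_matrix()),np.array(s['origin'])
def onz(s,uv,z):
    A,o=campose(s); d=A@np.linalg.solve(np.array(s['camera_matrix']),[uv[0],uv[1],1]); return o+d*(z-o[2])/d[2]
def proj(s,p):
    A,o=campose(s); q=np.array(s['camera_matrix'])@(A.T@(np.array(p)-o)); return q[:2]/q[2]
def crop(f,x0,y0,w,h,k):
    im=cv2.imread(f'pics/{f}.png')[y0:y0+h,x0:x0+w]; cv2.imwrite(f'pics/{f}_c{x0}_{y0}.png',cv2.resize(im,None,fx=k,fy=k,interpolation=cv2.INTER_CUBIC))
E
python3 - <<'E'
from h import *
print(robot.get_obs())
for n in('scene','top'):
    s=snap(n,n+'0'); print(s['camera_matrix'],s['origin'],s['attitude'])
a=cv2.imread('pics/scene0.png');b=cv2.imread('pics/top0.png')
E
```

```text
pics
{'time': 0.0, 'joint_positions': array([-1.22811104e+00,  8.79658810e-02,  1.37224789e+00, -4.24288838e-06,
        1.68363132e+00, -1.03116224e-01]), 'qvel': array([ 0.00152999, -0.00135603, -0.00099822,  0.00022099,  0.00014625,
        0.00016904]), 'joint_torque': array([-5.49825781e-04, -3.40184426e+01, -3.02429044e+01,  7.16099236e-02,
        3.29811824e-02, -1.66924933e-04]), 'tool_pos': array([ 0.23694661, -0.49572131,  0.2043015 ]), 'ee_rot': array([-3.13935174e+00, -2.27656924e-04,  4.45800780e-01]), 'wrist_force': array([-1.04864194, -0.17511016,  0.48261879]), 'wrist_torque': array([ 0.01631668, -0.02792184,  0.03531947]), 'width': 0.09419602674037292}
[[432.18195352   0.         324.46191913]
 [  0.         432.18195352 194.72546679]
 [  0.           0.           1.        ]] [ 0.97721026 -0.82241817  0.73702517] [-2.12099053 -0.00460382  0.39645528]
[[426.14765672   0.         317.67721856]
 [  0.         426.14765672 198.71238158]
 [  0.           0.           1.        ]] [0.41682348 0.12177047 1.28211653] [-2.99250922 -0.01605305 -1.55347701]
```

View pics/scene0.png

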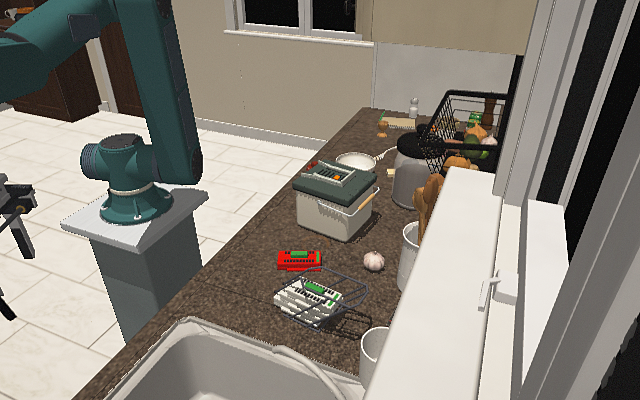

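View pics/top0.png

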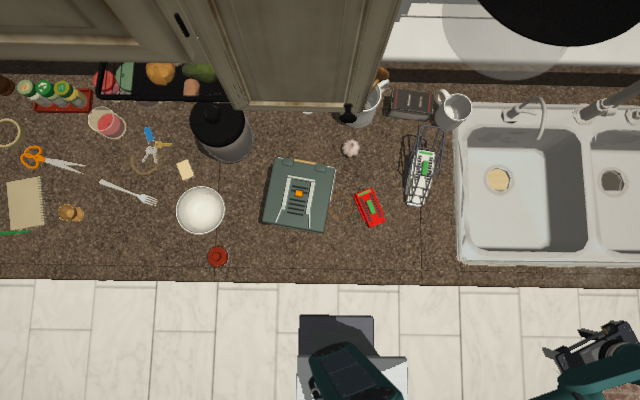

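Run:
```python
from h import *
for n,x,y,w,h in(('top0',250,125,210,120),('scene0',250,150,130,190)):
    crop(n,x,y,w,h,3.8 if n=='top0' else 3)
a=cv2.imread('pics/top0_c250_125.png');b=cv2.imread('pics/scene0_c250_150.png');print(a.shape,b.shape)
s=load('top0')
for uv in((343,117),(404,360),(413,205),(427,135),(300,195)): print(uv,onz(s,uv,0.03))
```

```text
(456, 798, 3) (570, 390, 3)
(343, 117) [0.85979477 0.03175986 0.03      ]
(404, 360) [ 0.15009129 -0.14649611  0.03      ]
(413, 205) [ 0.59191234 -0.17904002  0.03      ]
(427, 135) [ 0.80847347 -0.22538776  0.03      ]
(300, 195) [0.61535643 0.15768123 0.03      ]
```

View pics/top0_c250_125.png

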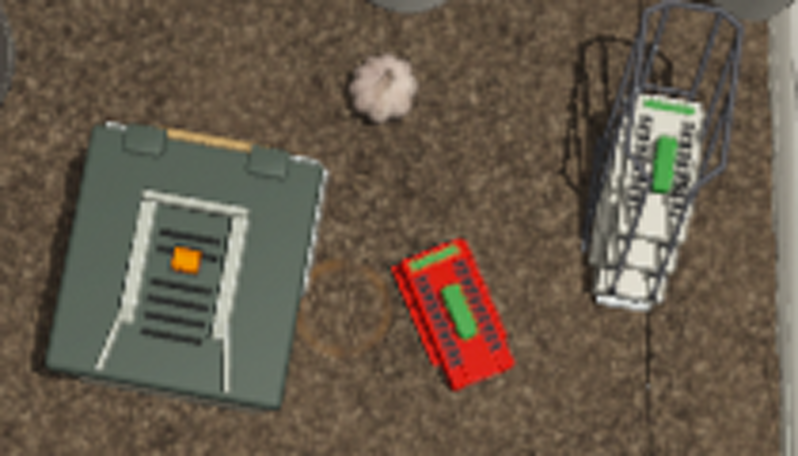

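View pics/scene0_c250_150.png

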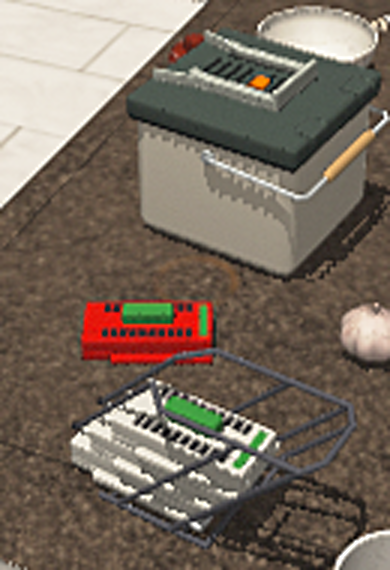

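Run:
```python
from h import *
s=load('top0'); c=lambda u,v:(250+u/3.8,125+v/3.8)
A,o=campose(s)
print('red check', proj(s,[.6,-.05,0]))
P=lambda n,u,v,z: print(n,onz(s,c(u,v),z).round(4))
P('low front L',597,297,.03);P('low front R',653,308,.03)
P('top rib a',665,137,.088);P('top rib b',665,192,.088)
P('top band L',643,104,.074);P('top band R',697,112,.074);
P('stop L',143,197,.162);P('stop R',248,213,.162);P('stop L',143,205,.15);P('stop R',248,217,.15)
P('startL',128,320,.1615);P('startR',219,336,.1615);P('flareL',97,370,.161);P('flareR',228,392,.161);P('catch',186,259,.1535)
P('garlic',384,88,.025)
w=cams.snapshot('wrist'); print(np.round(w['T_tool_cam'],3), w['camera_matrix'])
```

```text
red check [368.36855647 202.86847548]
low front L [ 0.5971 -0.1615  0.03  ]
low front R [ 0.5893 -0.2054  0.03  ]
top rib a [ 0.7124 -0.2019  0.088 ]
top rib b [ 0.6698 -0.201   0.088 ]
top band L [ 0.7416 -0.1892  0.074 ]
top band R [ 0.7362 -0.2308  0.074 ]
stop L [0.643  0.1881 0.162 ]
stop R [0.633 0.114 0.162]
stop L [0.6396 0.1887 0.15  ]
stop R [0.6324 0.1139 0.15  ]
startL [0.5556 0.1962 0.1615]
startR [0.5456 0.1326 0.1615]
flareL [0.5203 0.2166 0.161 ]
flareR [0.5067 0.1255 0.161 ]
catch [0.6007 0.1571 0.1535]
garlic [0.7635 0.006  0.025 ]
[[ 0.    -0.97  -0.243  0.071]
 [ 1.     0.     0.    -0.001]
 [-0.    -0.243  0.97  -0.18 ]
 [ 0.     0.     0.     1.   ]] [[310.42609632   0.         321.12342887]
 [  0.         310.42609632 195.98360682]
 [  0.           0.           1.        ]]
```

Request:
step_arm:
  plan:
    - [[273,321,0,-0.626,100],[273,321,0,-0.626,100],[273,321,0,-0.626,100],[273,321,0,-0.626,100],[273,321,0,-0.626,100],[273,321,0,-0.626,100],[273,321,0,-0.626,100],[273,321,0,-0.626,100]]

```text
time: 0.82
tool_pos: [0.4427, -0.2541, 0.2053]
ee_rot: [3.142, 0.0, -0.181]
wrist_force: [0.4, -0.4, -0.4]
width: 0.0939
```

Request:
step_arm:
  plan:
    - [[57,67,0,0,100],[57,67,0,0,100],[57,67,0,0,100],[57,67,0,0,100],[57,67,0,0,100]]

```text
time: 1.23
tool_pos: [0.4986, -0.1889, 0.2051]
ee_rot: [3.141, 0.001, -0.179]
wrist_force: [-1.3, -0.3, 0.1]
width: 0.0942
```

Run:
```python
from h import *
s=snap('wrist','w1'); print(s['obs']['tool_pos'],s['obs']['ee_rot'])
e=lambda x,y,z,yaw,p:np.array(p)+[x*np.cos(yaw)-y*np.sin(yaw),x*np.sin(yaw)+y*np.cos(yaw),z]
for q in((0,26,.022),(0,-26,.022),(0,26,0),(0,-26,0),(95,0,.08)): print(q,proj(s,e(q[0]/1e3,q[1]/1e3,q[2],-.18,[.593,-.183,.008])))
im=cv2.imread('pics/w1.png'); cv2.imwrite('pics/w1b.png',cv2.resize(im[0:300,140:540],None,fx=2,fy=2,interpolation=cv2.INTER_CUBIC))
```

```text
[ 0.4985824  -0.18893537  0.20506755] [ 3.14089843e+00  1.30822227e-03 -1.79401714e-01]
(0, 26, 0.022) [277.30890997  97.35507218]
(0, -26, 0.022) [324.98885622  97.3930775 ]
(0, 26, 0) [279.89643299  98.56965126]
(0, -26, 0) [324.74986107  98.60528403]
(95, 0, 0.08) [295.14658084 -26.25571802]
```

View pics/w1b.png

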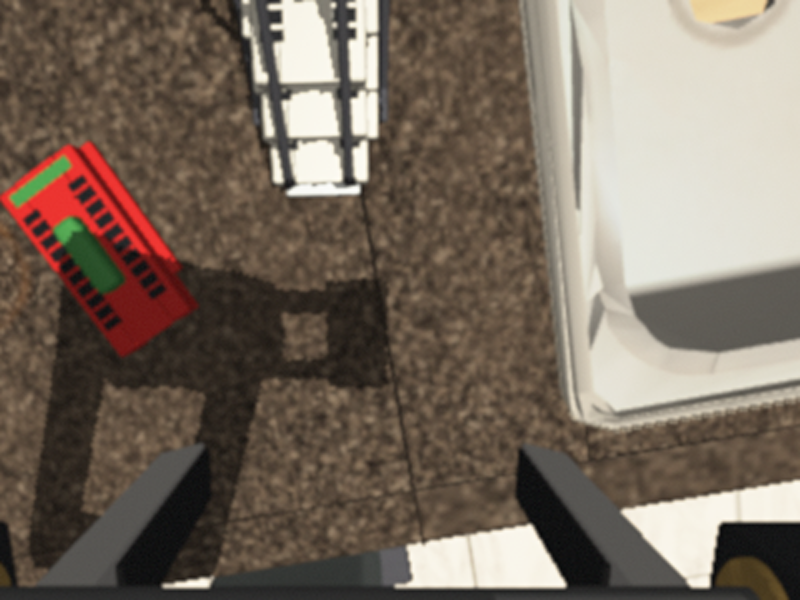

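Run:
```python
from h import *
s=load('w1'); c=lambda u,v:(140+u/2,v/2)
for n,u,v,z in(('lowL',275,184,.03),('lowR',367,182,.03),('floorL',290,191,.008),('floorR',360,190,.008),('midL',263,137,.052),('midR',378,137,.052),('topL',250,84,.074),('prongL',288,184,.033),('prongR',348,183,.033),('lowmid',321,183,.03),('redfar',180,268,.03)): print(n,onz(s,c(u,v),z).round(4))
print(robot.get_obs()['tool_pos'])
```

```text
lowL [ 0.603  -0.1588  0.03  ]
lowR [ 0.5952 -0.2082  0.03  ]
floorL [ 0.5999 -0.1639  0.008 ]
floorR [ 0.5932 -0.2039  0.008 ]
midL [ 0.6238 -0.1602  0.052 ]
midR [ 0.6136 -0.2169  0.052 ]
topL [ 0.6434 -0.1619  0.074 ]
prongL [ 0.6015 -0.166   0.033 ]
prongR [ 0.5962 -0.1979  0.033 ]
lowmid [ 0.5991 -0.1835  0.03  ]
redfar [ 0.5687 -0.0969  0.03  ]
[ 0.49824545 -0.18963718  0.20522876]
```

Request:
step_arm:
  plan:
    - [[107,4,0,0,100],[107,4,0,0,100],[107,4,0,0,100],[107,4,-40,0,100],[107,4,-80,0,100],[107,4,-100,0,100],[107,4,-100,0,100],[107,4,-100,0,100]]

```text
time: 1.95
tool_pos: [0.6043, -0.1863, 0.1042]
ee_rot: [-3.141, 0.003, -0.183]
wrist_force: [0.0, -0.2, 0.0]
width: 0.0938
```

Run:
```python
from h import *
s=snap('wrist','w2'); print(s['obs']['tool_pos'],s['obs']['ee_rot'])
im=cv2.imread('pics/w2.png'); cv2.imwrite('pics/w2b.png',cv2.resize(im[100:400,120:520],None,fx=2,fy=2,interpolation=cv2.INTER_CUBIC))
e=lambda x,y,z,yaw,p:np.array(p)+[x*np.cos(yaw)-y*np.sin(yaw),x*np.sin(yaw)+y*np.cos(yaw),z]
for q in((0,26,.022),(0,-26,.022),(7,0,.022)): print(q,(proj(s,e(q[0]/1e3,q[1]/1e3,q[2],-.18,[.598,-.1835,.008]))-[120,100])*2)
```

```text
[ 0.60428291 -0.18634361  0.10422443] [-3.14134712  0.00342971 -0.1829171 ]
(0, 26, 0.022) [339.79524527 221.34592771]
(0, -26, 0.022) [461.70789539 221.0355486 ]
(7, 0, 0.022) [400.68913999 205.37160664]
```

View pics/w2b.png

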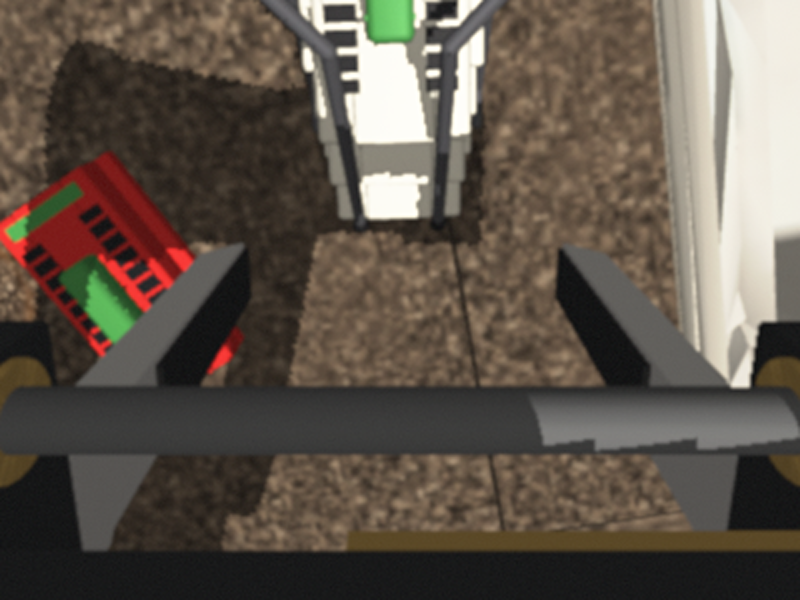

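Run:
```python
from h import *
s=load('w2')
for z in(.09,.1,.11,.117,.125):
    a=onz(s,(285,125),z);b=onz(s,(347.5,125),z); m=(a+b)/2-[.598,-.1835,0]
    print(z,np.linalg.norm(a-b).round(4), (m[0]*np.cos(.18)-m[1]*np.sin(.18)).round(4))
```

```text
0.09 0.038 0.0726
0.1 0.036 0.0729
0.11 0.0341 0.0731
0.117 0.0327 0.0733
0.125 0.0311 0.0735
```

Request:
step_arm:
  plan:
    - [[2,2,-30,0,100],[2,2,-60,0,100],[2,2,-85,0,100],[2,2,-98,0,100],[2,2,-98,0,100]]

```text
time: 2.42
tool_pos: [0.6068, -0.183, 0.0063]
ee_rot: [-3.141, 0.003, -0.181]
wrist_force: [-1.0, -0.2, -0.5]
width: 0.094
```

Request:
step_arm:
  plan:
    - [[0,-1,0,0,60],[0,-1,0,0,50],[0,-1,0,0,40],[0,-1,0,0,40],[0,-1,0,0,40],[0,-1,0,0,40],[0,-1,0,0,40],[0,-1,0,0,40]]

```text
time: 3.08
tool_pos: [0.6081, -0.1839, 0.008]
ee_rot: [3.141, -0.0, -0.18]
wrist_force: [-0.5, 1.3, 2.5]
width: 0.0517
```

Request:
step_arm:
  plan:
    - [[-10,2,0,0,30],[-20,4,0,0,30],[-32,6,0,0,30],[-44,8,0,0,30],[-56,10,0,0,30],[-68,12,0,0,30],[-70,13,0,0,30],[-70,13,0,0,30]]

```text
time: 3.75
tool_pos: [0.5375, -0.1709, 0.0079]
ee_rot: [3.141, 0.0, -0.181]
wrist_force: [-2.1, 0.5, 2.6]
width: 0.0519
```

Run:
```python
from h import *
o=robot.get_obs();print(o['tool_pos'],o['ee_rot'],o['wrist_force'],o['width'])
s=snap('wrist','w3');snap('scene','s3')
crop('s3',250,220,160,120,5); im=cv2.imread('pics/w3.png'); a=cv2.resize(im[0:300,180:460],(400,428)); b=cv2.resize(cv2.imread('pics/s3.png')[230:340,240:345],(400,419)); 
cv2.imwrite('pics/j3.png',np.hstack([a[:419],b]))
```

```text
[ 0.53748344 -0.17089895  0.00790933] [ 3.14106386e+00  2.56254782e-04 -1.80502046e-01] [-2.14514832  0.45223138  2.62935663] 0.05188909464202355
```

View pics/j3.png

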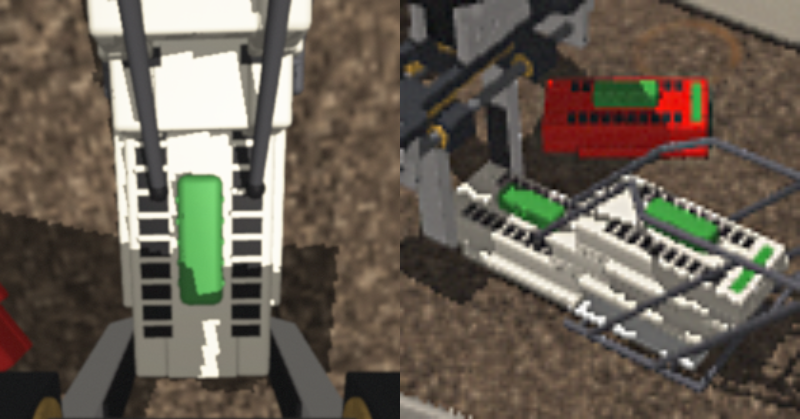

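Request:
step_arm:
  plan:
    - [[-10,2,0,0,30],[-20,4,0,0,30],[-30,5,0,0,30],[-40,7,0,0,30],[-50,9,0,0,30],[-62,11,0,0,30],[-66,12,0,0,30],[-66,12,0,0,30]]

```text
time: 4.52
tool_pos: [0.4702, -0.1582, 0.0068]
ee_rot: [-3.141, 0.002, -0.181]
wrist_force: [-0.2, 0.4, -1.2]
width: 0.0518
```

Request:
step_arm:
  plan:
    - [[0,0,-3,0,30],[0,0,-5,0,30],[0,0,-5,0,30],[0,0,-5,0,62],[0,0,-5,0,75],[0,0,-5,0,85],[0,0,-5,0,85],[0,0,-5,0,85]]

```text
time: 5.18
tool_pos: [0.4722, -0.1589, 0.0027]
ee_rot: [3.141, -0.001, -0.18]
wrist_force: [-0.4, 0.4, 0.5]
width: 0.0792
```

Request:
step_arm:
  plan:
    - [[0,0,30,0,85],[0,0,60,0,85],[0,0,100,0,85],[0,0,130,0,60],[0,0,130,0,60],[0,0,130,0,60],[0,0,130,0,60]]

```text
time: 5.77
tool_pos: [0.4715, -0.1586, 0.1317]
ee_rot: [-3.141, 0.001, -0.18]
wrist_force: [0.1, -0.6, -0.3]
width: 0.0576
```

Run:
```python
from h import *
s=snap('wrist','w4');t=snap('top','t4'); print(s['obs']['tool_pos'],s['obs']['ee_rot'],s['obs']['width'],robot.get_obs()['tool_pos'])
a=cv2.resize(cv2.imread('pics/w4.png')[0:400,160:460],None,fx=1.5,fy=1.5,interpolation=cv2.INTER_CUBIC); b=cv2.resize(cv2.imread('pics/t4.png')[120:260,380:450],None,fx=4.2,fy=4.2,interpolation=cv2.INTER_CUBIC)[:588]
b=np.vstack([b,np.zeros((600-b.shape[0],b.shape[1],3),np.uint8)])
cv2.imwrite('pics/j4.png',np.hstack([a,b])); print(a.shape,b.shape)
```

```text
[ 0.47148765 -0.15859599  0.13174296] [-3.14141238e+00  1.07988169e-03 -1.80143568e-01] 0.05756223982305551 [ 0.47073566 -0.15824834  0.13030367]
(600, 450, 3) (600, 294, 3)
```

View pics/j4.png

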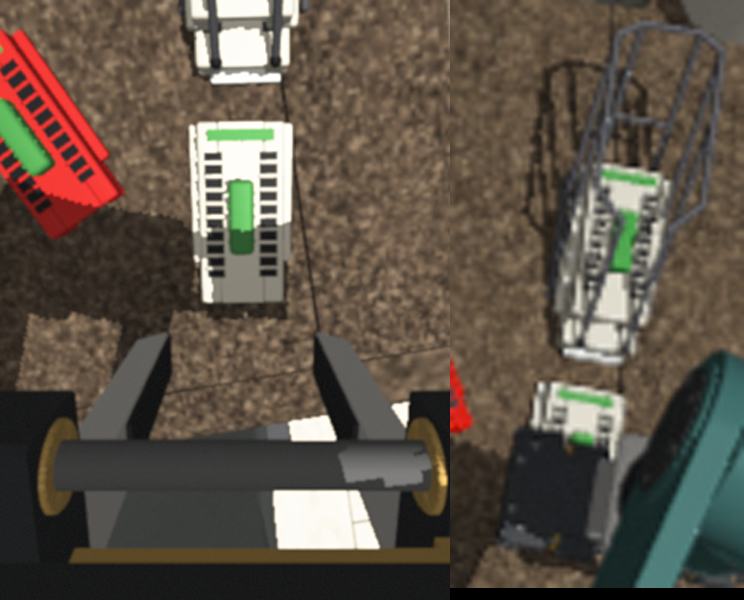

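Run:
```python
from h import *
s=load('w4'); c=lambda u,v:(160+u/1.5,v/1.5)
for n,u,v,z in(('ribfar',242,181,.036),('ribnear',241.5,251,.036),('rib',241.7,217,.036),('closedL',190,124,.022),('closedR',292,123,.007),('closedM',241,124,.022),('openM',242,302,.022),('openL',203,301,.022),('openR',284,301,.022)): print(n,onz(s,c(u,v),z).round(4))
```

```text
ribfar [ 0.5384 -0.1699  0.036 ]
ribnear [ 0.4986 -0.1624  0.036 ]
rib [ 0.5183 -0.1661  0.036 ]
closedL [ 0.5757 -0.1457  0.022 ]
closedR [ 0.5668 -0.2065  0.007 ]
closedM [ 0.5704 -0.1751  0.022 ]
openM [ 0.4638 -0.1564  0.022 ]
openL [ 0.469  -0.1318  0.022 ]
openR [ 0.4597 -0.1831  0.022 ]
```

Request:
step_arm:
  plan:
    - [[30,-5,0,0,50],[47,-8,-20,0.005,50],[47,-8,-60,0.005,50],[47,-8,-90,0.005,50],[47,-8,-104,0.005,50],[47,-8,-106,0.005,50],[47,-8,-106,0.005,50]]

```text
time: 6.45
tool_pos: [0.5169, -0.1659, 0.0234]
ee_rot: [-3.14, 0.006, -0.175]
wrist_force: [-0.2, 0.4, -0.4]
width: 0.0468
```

Request:
step_arm:
  plan:
    - [[0,0,1,0,30],[0,0,1,0,15],[0,0,1,0,5],[0,0,1,0,5],[0,0,1,0,5],[0,0,1,0,5],[0,0,1,0,5],[0,0,1,0,5]]

```text
time: 7.12
tool_pos: [0.5191, -0.1669, 0.0277]
ee_rot: [3.141, -0.0, -0.175]
wrist_force: [-0.2, 0.6, 0.3]
width: 0.0146
```

Request:
step_arm:
  plan:
    - [[0,0,0,0,25],[0,0,0,0,25],[0,0,-3,0,25],[0,0,-3,0,25],[0,0,-3,0,10],[0,0,-3,0,5],[0,0,-3,0,5],[0,0,-3,0,5]]

```text
time: 7.78
tool_pos: [0.5188, -0.1668, 0.0243]
ee_rot: [3.142, 0.0, -0.175]
wrist_force: [0.0, -0.2, -1.4]
width: 0.0148
```

Request:
step_arm:
  plan:
    - [[0,0,15,0,5],[0,0,50,0,5],[0,0,90,0,5],[0,0,130,0,5],[0,0,170,0,5],[0,0,195,0,5],[0,30,195,0,5],[0,65,195,0,5]]

```text
time: 8.45
tool_pos: [0.5201, -0.1032, 0.2223]
ee_rot: [3.14, -0.006, -0.179]
wrist_force: [0.0, 1.1, -1.8]
width: 0.0148
```

Request:
step_arm:
  plan:
    - [[-5,35,0,0,5],[-10,70,0,0,5],[-15,105,0,0,5],[-20,140,0,0.01,5],[-25,175,0,0.023,5],[-30,210,0,0.023,5],[-34,245,0,0.023,5],[-34,270,0,0.023,5]]

```text
time: 9.12
tool_pos: [0.4837, 0.1709, 0.2195]
ee_rot: [-3.141, 0.001, -0.15]
wrist_force: [0.4, -0.0, -1.7]
width: 0.0146
```

Request:
step_arm:
  plan:
    - [[0,3,0,0,5],[0,6,0,0,5],[0,6,0,0,5],[0,6,0,0,5]]

```text
time: 9.45
tool_pos: [0.4851, 0.1732, 0.2194]
ee_rot: [3.141, 0.0, -0.153]
wrist_force: [0.3, -0.4, -1.0]
width: 0.0147
```

Run:
```python
from h import *
s=snap('wrist','w5'); print(s['obs']['tool_pos'],s['obs']['ee_rot'],s['obs']['width'],s['obs']['time'])
cv2.imwrite('pics/w5b.png',cv2.resize(cv2.imread('pics/w5.png')[0:300,120:520],None,fx=2,fy=2,interpolation=cv2.INTER_CUBIC))
```

```text
[0.48509643 0.17318512 0.21937064] [ 3.14076899e+00  1.46356612e-04 -1.53377145e-01] 0.01471658036510127 9.45
```

View pics/w5b.png

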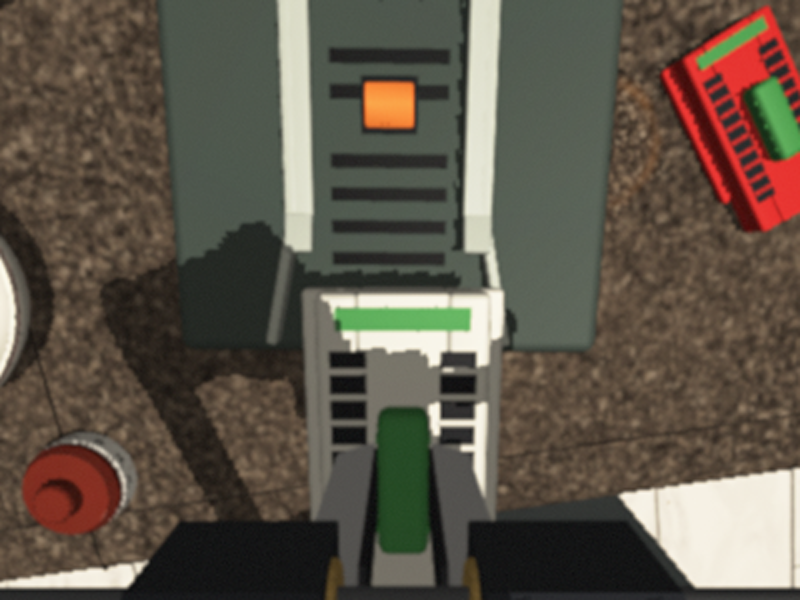

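Run:
```python
from h import *
s=load('w5'); c=lambda u,v:(120+u/2,v/2)
q=s['obs']; yaw=q['ee_rot'][2]; t=np.array(q['tool_pos'])
def P(n,u,v,z):
    p=onz(s,c(u,v),z); d=p-t; print(n,p.round(4),'tool:',np.round([1e3*(d[0]*np.cos(yaw)+d[1]*np.sin(yaw)),1e3*(-d[0]*np.sin(yaw)+d[1]*np.cos(yaw))],1))
P('catch',389.5,104,.1535)
for v,l,r in((55,329,450),(160,331,448),(193,332,447.5),(226,333,446),(258,334,445)): P('slot',(l+r)/2,v,.15)
for n,u,v in(('lipL up',312,250),('lipR up',464,250),('lipL top',304,0),('lipR',470,0),('lipL',310,215),('lipR',464,215)): P(n,u,v,.1615)
zc=t[2]-.0243
for n,u,v,z in(('closeL',325,291,.022),('closeR',492,291,.022),('flL',304,291,.007),('flR',502,291,.007),('band',402,319,.022),('ribfar',403,409,.036),('band L',335,319,.022),('bandR',470,319,.022)): P(n,u,v,z+zc)
```

```text
catch [0.6015 0.1609 0.1535] tool: [116.9   5.6]
slot [0.6184 0.1582 0.15  ] tool: [134.1   5.6]
slot [0.5829 0.1639 0.15  ] tool: [98.   5.8]
slot [0.5711 0.1657 0.15  ] tool: [86.1  5.7]
slot [0.5591 0.1677 0.15  ] tool: [73.9  5.9]
slot [0.5471 0.1696 0.15  ] tool: [61.8  6. ]
lipL up [0.5547 0.1974 0.1615] tool: [65.1 34.6]
lipR up [0.5461 0.1414 0.1615] tool: [ 65.1 -22.1]
lipL top [0.6367 0.1846 0.1615] tool: [148.1  34.4]
lipR [0.6281 0.1287 0.1615] tool: [148.1 -22.1]
lipL [0.5672 0.1958 0.1615] tool: [77.7 34.9]
lipR [0.5585 0.1398 0.1615] tool: [ 77.7 -21.8]
closeL [0.5427 0.188  0.2171] tool: [54.7 23.4]
closeR [0.5353 0.1401 0.2171] tool: [ 54.7 -25.1]
flL [0.5427 0.1965 0.2021] tool: [53.4 31.8]
flR [0.5332 0.135  0.2021] tool: [ 53.4 -30.4]
band [0.5312 0.1671 0.2171] tool: [46.5  1.1]
ribfar [0.508  0.1704 0.2311] tool: [23.   0.8]
band L [0.5342 0.1866 0.2171] tool: [46.5 20.7]
bandR [0.5282 0.1474 0.2171] tool: [ 46.5 -18.9]
```

Request:
step_arm:
  plan:
    - [[0,3,0,-0.005,5],[0,5,-10,-0.005,5],[0,5,-20,-0.005,5],[0,5,-30,-0.005,5],[0,5,-38,-0.005,5],[0,5,-42,-0.005,5],[0,5,-42,-0.005,5],[0,5,-42,-0.005,5]]

```text
time: 10.17
tool_pos: [0.4848, 0.1791, 0.1771]
ee_rot: [3.141, 0.001, -0.157]
wrist_force: [-0.4, 0.3, -0.3]
width: 0.0149
```

Run:
```python
from h import *
s=snap('wrist','w6'); o=s['obs'];print(o['tool_pos'],o['ee_rot'],o['width'],o['wrist_force'])
cv2.imwrite('pics/w6b.png',cv2.resize(cv2.imread('pics/w6.png')[0:300,120:520],None,fx=2,fy=2,interpolation=cv2.INTER_CUBIC))
```

```text
[0.48476673 0.17911052 0.17706786] [ 3.14118013e+00  7.59133334e-04 -1.57221253e-01] 0.014946561303017511 [-0.3666384   0.28856613 -0.33593946]
```

View pics/w6b.png

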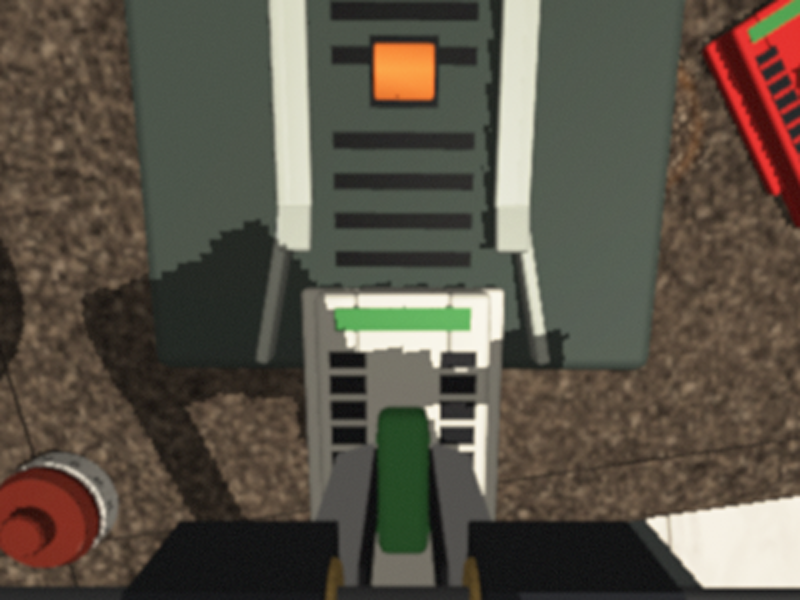

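Request:
step_arm:
  plan:
    - [[0,0,-1,0,5],[0,0,-2,0,5],[0,0,-3,0,5],[0,0,-3,0,5],[0,0,-3,0,5]]

```text
time: 10.63
tool_pos: [0.4849, 0.1792, 0.1746]
ee_rot: [3.142, -0.0, -0.157]
wrist_force: [-1.1, 1.0, -1.9]
width: 0.0149
```

Request:
step_arm:
  plan:
    - [[0,0,-1,0,5],[4,-0.6,-1,0,5],[8,-1.3,-1,0,5],[12,-1.9,-1,0,5],[16,-2.5,-1,0,5],[20,-3.1,-1,0,5],[20,-3.1,-1,0,5]]

```text
time: 11.22
tool_pos: [0.5062, 0.176, 0.1741]
ee_rot: [-3.141, -0.002, -0.158]
wrist_force: [0.3, -0.3, 4.5]
width: 0.0147
```

Request:
step_arm:
  plan:
    - [[4,-0.6,0,0,5],[8,-1.3,0,0,5],[12,-1.9,0,0,5],[16,-2.5,0,0,5],[20,-3.1,0,0,5],[20,-3.1,0,0,5]]

```text
time: 11.72
tool_pos: [0.526, 0.1729, 0.1742]
ee_rot: [-3.141, -0.001, -0.157]
wrist_force: [-0.6, 1.3, 5.9]
width: 0.0147
```

Request:
step_arm:
  plan:
    - [[5,-0.8,0,0,5],[10,-1.6,0,0,5],[15,-2.4,0,0,5],[20,-3.1,0,0,5],[25,-3.9,0,0,5],[30,-4.7,0,0,5],[35,-5.5,0,0,5],[35,-5.5,0,0,5]]

```text
time: 12.38
tool_pos: [0.5614, 0.1674, 0.1744]
ee_rot: [-3.141, -0.002, -0.157]
wrist_force: [0.0, 1.2, 5.4]
width: 0.0147
```

Request:
step_arm:
  plan:
    - [[4,-0.6,0,0,5],[8,-1.3,0,0,5],[12,-1.9,0,0,5],[15,-2.4,0,0,5],[18,-2.8,0,0,5],[19,-3,0,0,5],[19,-3,0,0,5]]

```text
time: 12.97
tool_pos: [0.5806, 0.1643, 0.1743]
ee_rot: [-3.141, -0.003, -0.158]
wrist_force: [1.8, -0.4, 5.2]
width: 0.0147
```

Request:
step_arm:
  plan:
    - [[1,-0.2,0,0,5],[2,-0.3,0,0,5],[3,-0.5,0,0,5],[3,-0.5,0,0,5]]

```text
time: 13.3
tool_pos: [0.582, 0.1641, 0.1742]
ee_rot: [-3.141, 0.0, -0.157]
wrist_force: [-2.0, -0.5, 5.3]
width: 0.0146
```

Request:
step_arm:
  plan:
    - [[1,-0.2,0,0,5],[2,-0.3,0,0,5],[3,-0.5,0,0,5],[3,-0.5,0,0,5],[3,-0.5,0,0,5]]

```text
time: 13.72
tool_pos: [0.583, 0.1641, 0.1742]
ee_rot: [-3.141, 0.004, -0.157]
wrist_force: [-6.9, 0.2, 9.3]
width: 0.015
```

Run:
```python
from h import *
s=snap('wrist','w7'); o=s['obs'];print(o['tool_pos'],o['ee_rot'],o['width'],o['wrist_force'])
cv2.imwrite('pics/w7b.png',cv2.resize(cv2.imread('pics/w7.png')[100:400,120:520],None,fx=2,fy=2,interpolation=cv2.INTER_CUBIC))
```

```text
[0.58296854 0.16406776 0.17420108] [-3.14145505  0.00449298 -0.15651811] 0.014951100005409041 [-6.87918888  0.18784934  9.26456664]
```

View pics/w7b.png

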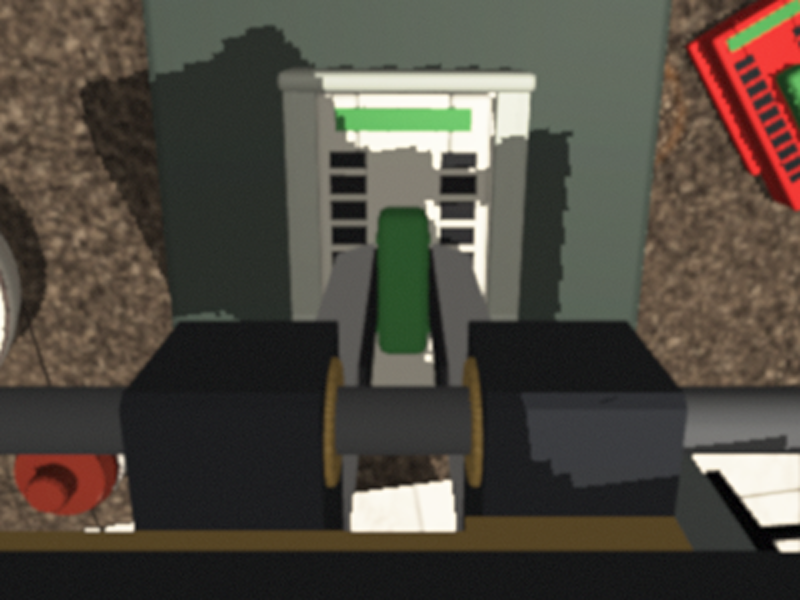

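Request:
step_arm:
  plan:
    - [[1,-0.2,0,0,5],[3,-0.5,0,0,5],[4,-0.6,0,0,5],[4,-0.6,0,0,5],[4,-0.6,0,0,5]]

```text
time: 14.18
tool_pos: [0.5835, 0.1641, 0.1741]
ee_rot: [3.141, 0.012, -0.156]
wrist_force: [-14.8, 1.4, 11.6]
width: 0.0149
```

Request:
step_arm:
  plan:
    - [[-3,0.5,0,0,5],[-6,0.9,1,0,5],[-6,0.9,1,0,5]]

```text
time: 14.43
tool_pos: [0.5824, 0.164, 0.1742]
ee_rot: [3.141, 0.001, -0.157]
wrist_force: [-0.4, -0.9, 3.1]
width: 0.0144
```

Request:
step_arm:
  plan:
    - [[-1,0.2,0,0,5],[-2,0.3,0,0,5],[-3,0.5,0,0,5],[-3,0.5,0,0,5]]

```text
time: 14.77
tool_pos: [0.5806, 0.164, 0.1745]
ee_rot: [3.141, -0.001, -0.158]
wrist_force: [1.5, 0.8, 1.9]
width: 0.0146
```

Request:
step_arm:
  plan:
    - [[2,-0.3,0,0,5],[5,-0.8,0,0,5],[8,-1.2,0,0,5],[10,-1.6,0,0,5],[10,-1.6,0,0,5],[10,-1.6,0,0,5]]

```text
time: 15.27
tool_pos: [0.5838, 0.1637, 0.1741]
ee_rot: [3.14, 0.015, -0.156]
wrist_force: [-14.3, 1.0, 7.7]
width: 0.0142
```

Request:
step_arm:
  plan:
    - [[-3,0.5,0,0,5],[-6.5,1,0,0,5],[-6.5,1,0,0,5],[-6.5,1,0,0,25],[-6.5,1,0,0,40],[-6.5,1,0,0,40],[-6.5,1,0,0,40]]

```text
time: 15.85
tool_pos: [0.5836, 0.1635, 0.1741]
ee_rot: [3.141, 0.0, -0.157]
wrist_force: [-0.5, -0.7, 0.5]
width: 0.0367
```

Request:
step_arm:
  plan:
    - [[0,0,20,0,40],[0,0,50,0,40],[0,0,90,0,40],[-20,0,120,0,40],[-40,0,140,0,40],[-60,0,140,0,40],[-60,0,140,0,40],[-60,0,140,0,40]]

```text
time: 16.52
tool_pos: [0.5234, 0.1637, 0.3152]
ee_rot: [-3.141, -0.002, -0.157]
wrist_force: [0.8, -0.7, -0.7]
width: 0.0377
```

Run:
```python
from h import *
s=snap('wrist','w8');t=snap('top','t8');g=snap('scene','s8'); print(s['obs']['tool_pos'],s['obs']['wrist_force'])
rz=lambda im,w:cv2.resize(im,(w,int(im.shape[0]*w/im.shape[1])),interpolation=cv2.INTER_CUBIC)
a=rz(cv2.imread('pics/w8.png')[0:230,220:420],480)
b=rz(cv2.imread('pics/t8.png')[120:260,180:460],320); d=rz(cv2.imread('pics/s8.png')[140:350,250:400],320)
r=np.vstack([b,d])[:590]; H=max(a.shape[0],r.shape[0]); f=lambda i:np.vstack([i,np.zeros((H-i.shape[0],i.shape[1],3),np.uint8)])
j=np.hstack([f(a),f(r)]); print(j.shape,a.shape,b.shape); cv2.imwrite('pics/j8.png',j)
```

```text
[0.52343574 0.16371301 0.31524283] [ 0.80154686 -0.65219631 -0.66839009]
(590, 800, 3) (552, 480, 3) (160, 320, 3)
```

View pics/j8.png

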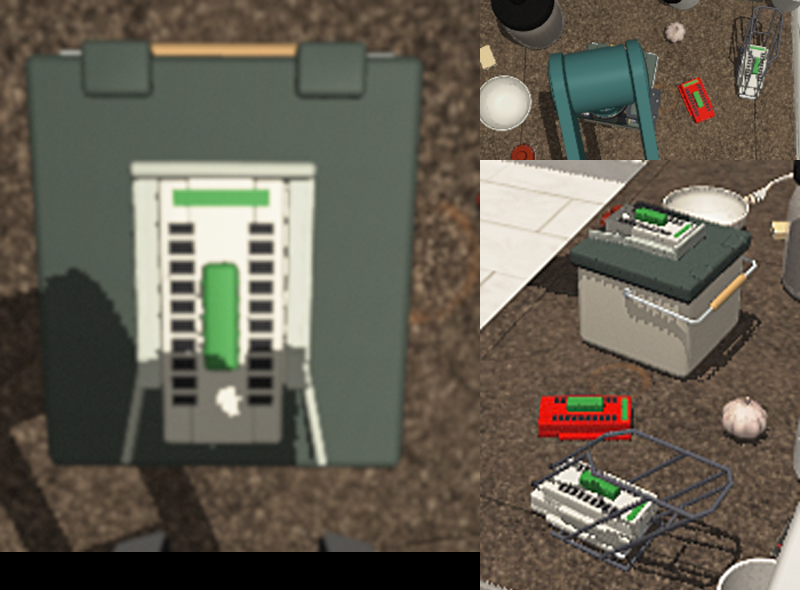

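```bash
python3 -c "
from h import *
print(robot.close_job())"
```

```text
the job is handed in; nothing more can be done
None
```

The lowest cassette is out of the rack and, as far as I could check, fully home in the lid's rails; the catch itself I could not see. I pulled it out level, laid it flat on the worktop, picked it up again by the rib and slid it in, green band first. I handed the job in at about 16.7 s.

**Checks that passed:**
- **Home position:** the closed end looks flush with the end stop. Its measured position, x about 0.637 m, agrees with the stop at about 0.636 m worked out from the catch. Pushing twice to about 15 N gave no further travel.
- **Surroundings:** the other two cassettes have slid down and sit in the rack. The garlic, bowl and red look-alike look undisturbed. The timer was not checked separately.
- **Forces:** no wrist force reading went above about 20 N, and the robot was touching nothing at the end.

**Checks that were not conclusive:**
- **Catch:** it is hidden under the cassette, so that it clicked up is inferred from the home position.
- **Tug test:** a light 3 mm pull back moved the tool about 2 mm with 1.5 N of resistance, which settles nothing. I pushed the cassette home again afterwards.

**Departure from the advice:** the moves allow no tilt, so I gripped the cassette in the rack with the gripper vertical. I first checked that it would clear the prongs and wires, and it did.

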